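# Turn over a cover plate on the radio bench

### The arm

A 6-joint arm with a two-finger parallel gripper is mounted at the origin on the work surface. World frame = base frame: x ahead of the robot, y to its left, z up, the work surface at z = 0. Lengths are in mm, angles in rad, forces in N, time in s.
With the tool pointing down it reaches from about 350 to 875 mm from the base axis. Payload 15.5 kg.
Tool frame: the origin (TCP) lies midway between the tips of the shut fingers; the grasp point (between the pads) lies 19 mm behind it; z points along the fingers, y is the line along which they close (so a half turn about z gives the same grasp; the last joint's range is limited). The gripper opens to 85 mm and grips with 20 to 120 N. Pads are 22 mm wide; open, the fingers measure 114 mm over their backs; the gripper's body (76 mm by 85 mm) begins 54 mm behind the grasp point. The pads swing forward as they close: fully open they stand 13 mm farther back than shut.
Start: joints at [-1.442, 0.494, 1.345, -0, 1.302, -0.096], TCP at [139.321, -609.275, 204.877] pointing down, gripper open.
Joint ranges: [-2.91, 2.91], [-0.82, 2.16], [0.22, 2.67], [-1.22, 4.37], [0.12, 2.79], [-3.08, 3.08]. Speed limits (rad/s): [1.89, 1.89, 2.57, 3.01, 3.01, 3.01].

### API

Orientations are given as a rotation vector (axis times angle).
In Python, from bench import arm gives the robot as it stands.
- The arm moves only by the tool servo_tool, never from a script. Its argument "motion" is text: rows parted by semicolons, each of 7 numbers parted by spaces: the opening, from 0 (shut) to 1 (fully open), then the shift along the world's x, y, z in units of 0.5 m (1.0 is 0.5 m), then the turn, a rotation vector about the world's x, y, z in units of 0.5 rad (1.0 is 0.5 rad). In form: claw tx ty tz wx wy wz; .... A call has 1 to 12 rows; each row is the pose to reach, as a shift and turn from the pose commanded when the call began; what a row does not reach only later rows make up. A row lasts 1/12 s, in which the tool goes at most 41.7 mm and 7.16 degrees, less where a joint would pass 70% of its speed; a pose out of reach is approached as far as the arm can. A call with a number of a shift or a turn outside -1 to 1 is refused whole. A call with a gripper value outside its range is refused whole. The fingers move at their own pace and stop on an object; "grip_force" is the grip in N (left out, the last holds). Time passes only in rows, so rows that repeat a pose let the fingers close. It gives the time, the measured TCP pose, the force, the opening and the grip force at its end, in the units of the state.
- arm.read_state(): the state, without advancing time (a new reading comes with each control period).
- arm.get_image(name): name is "side" or "top" or "wrist"; returns the picture (480x640x3 uint8, red, green, blue); there is no depth.
- arm.camera_params(name): a dict with "K" (3x3 intrinsics, pixels), "R" (3x3) and "t" (3): a world point X has camera coordinates R X + t; the wrist camera has in their place "mount" (4x4, takes a point from camera to tool coordinates, whose origin is the TCP and whose axes are the flange's). Camera axes: x right, y down, z forward; pixel columns grow to the right and rows downward; lengths in mm; the calibration is good to about 2 mm. A picture is of the moment at which its call begins: read the wrist's pose just before it. camera_params takes no time and is no camera call.
- arm.sign_off(): hands the job in; it is judged then, once.
The state is a dict: "time_s": time; "q": joint angles; "qd": joint speeds; "joint_efforts": joint torques, N m; "tool_pos": TCP position; "ee_rot": TCP orientation; "force": force on the tool from outside, world axes, zero at the start; "torque": the same for the moment, N m; "opening": finger opening in mm; "finger_force": force on a finger pad.
Only numpy, scipy, OpenCV 4.12 (cv2) and the standard library are available. Lean on these libraries where they do the work, as an engineer would, in place of code of your own. Each camera call takes 0.05 s, during which the arm holds its last target. There are 200 camera calls.

### The job

Two aluminium cover plates lie bare side up on the raised bench shelf. Slide the wide one out over the shelf's front edge (the edge facing the robot) so that you can get under it, then turn it over so that it lies flat, painted side up, wholly on the shelf. Leave the narrow plate where it is.

Things in the scene. Friction and masses are not known exactly. Their poses are not given: they have to be found in the camera images.
- cover_plate: Wide loose aluminium plate to turn over: 85 (its x) x 90 (y) x 5 mm, 100 g, too wide to grasp across. Origin: centre of the painted grey face, which is down at the start; z points to the bare face, up at the start, down at the end. x points roughly away from the robot; its front edge starts 5-45 mm behind the shelf edge. Lifted at the front it tips about its rear edge.
- narrow_plate: Narrow loose plate, a bystander on either side of the wide one: 85 (its x, away from the robot) x 45 (y) x 5 mm, 50 g, bare side up; origin at the centre of its underside.
- shelf_edge (a point): Middle of the fixed shelf's front edge, on its top (120 mm above the table). x points level into the shelf, square to the edge, y along it, z up. Flat top 18 mm thick, x 0 to 320 mm, y -280 to 280 mm; free space in front of and under the edge, side boards only at its ends. A reel and a jar stand at x 220-290, y about 230 and -230 mm; else only the two plates are on it.
Not all that is in view belongs to the job. What is shaped like the cover_plate but green or purple is not meant.

How it is judged (in metres and radians):
On the way, in this order (a step that is already met when the one before it is completed fails the run):
1. the wide plate, still bare side up and flat, sticks out at least 15 mm over the shelf's front edge (x of cover_plate in the frame of shelf_edge below 0.0275 m and angle between cover_plate's own z axis and vertical below 0.17 rad and z of cover_plate in the frame of shelf_edge above -0.01 m), for 0.1 s.
2. the wide plate is turned over, painted side up (angle between cover_plate's own z axis and vertical above 2.8 rad), for 0.1 s.
At the end, for the whole second after the job is handed in: The wide plate lies painted side up, flat within 10 degrees, at rest on the shelf with its centre at least 40 mm behind the shelf's front edge and no more than 280 mm behind it (so not overhanging), within 8 mm of its resting height; the narrow plate is within 20 mm of where it was (angle between cover_plate's own z axis and vertical above 2.96 rad and x of cover_plate in the frame of shelf_edge between 0.04 and 0.28 m and z of cover_plate in the frame of shelf_edge between -0.003 and 0.013 m and linear speed of cover_plate below 0.02 m/s and distance of narrow_plate from where it was at the start of the episode below 0.02 m); the robot touches nothing.
It fails at once if the wide plate falls off the shelf (z of cover_plate in the frame of shelf_edge below -0.05 m).
It fails at once if the narrow plate is moved more than 20 mm (distance of narrow_plate from where it was at the start of the episode above 0.02 m).
It also fails if it takes over 48 s, if anything falls off the work surface, if the arm or the gripper's body presses on something with over 40 N, if the wrist force passes 120 N, or if a joint passes its speed limit or range.

## Working session

There is one attempt and no reset: what is moved stays moved. The work goes in short steps, Python scripts to look and compute and a tool call to move; the robot and the scene stay as the last step left them, time stands still between calls to the robot, and variables do not carry over. Pictures are saved under pics/ and viewed, at most 10 in all, crops included, and the job is handed in when it is done.

Besides the shell and the picture viewer there is one more tool, called after ">>>" as name(argument=value, ...) on one line, values as JSON. servo_tool: Moves the arm, as the interface text tells. Shifts and turns lie within -1 to 1; 1 stands for 0.5 m of shift or 0.5 rad of turn. Its arguments: {"type":"object","properties":{"motion":{"type":"string"},"grip_force":{"type":"number"}},"required":["motion"]}

```bash
mkdir -p pics; ls; python3 - <<'E'
from bench import arm
import cv2,numpy as np
s=arm.read_state();print({k:np.round(v,3) for k,v in s.items()})
for n in("side","top"):
    cv2.imwrite(f"pics/{n}0.png",arm.get_image(n)[:,:,::-1]);p=arm.camera_params(n);print(n,{k:np.round(v,3).tolist() for k,v in p.items()})
print(arm.camera_params("wrist"))
E
```

```text
pics
{'time_s': np.float64(0.0), 'q': array([-1.441,  0.494,  1.346, -0.   ,  1.302, -0.095]), 'qd': array([-0.001,  0.002, -0.   , -0.001, -0.   ,  0.   ]), 'joint_efforts': array([-2.0000e-03, -8.8217e+01, -3.8387e+01, -0.0000e+00,  1.0000e-02,
        0.0000e+00]), 'tool_pos': array([ 139.281, -608.881,  204.28 ]), 'ee_rot': array([-3.121, -0.352,  0.   ]), 'force': array([0.057, 0.544, 0.225]), 'torque': array([ 0.033, -0.037,  0.008]), 'finger_force': np.float64(0.0), 'opening': np.float64(85.316)}
side {'K': [[533.646, 0.0, 326.281], [0.0, 533.646, 235.773], [0.0, 0.0, 1.0]], 'R': [[0.997, -0.083, -0.004], [-0.051, -0.573, -0.818], [0.066, 0.816, -0.575]], 't': [-507.18, 70.665, 858.337]}
top {'K': [[471.029, 0.0, 316.033], [0.0, 471.029, 242.293], [0.0, 0.0, 1.0]], 'R': [[0.022, -1.0, 0.001], [-0.983, -0.022, -0.184], [0.184, 0.003, -0.983]], 't': [-40.669, 543.452, 687.295]}
{'K': array([[344.93590513,   0.        , 319.7679411 ],
       [  0.        , 344.93590513, 236.82177361],
       [  0.        ,   0.        ,   1.        ]]), 'mount': array([[-6.59691182e-04, -9.66017782e-01, -2.58474777e-01,
         6.53854451e+01],
       [ 9.99999388e-01, -8.66847842e-04,  6.87493197e-04,
        -4.65536664e-01],
       [-8.88188956e-04, -2.58474166e-01,  9.66017762e-01,
        -1.68580580e+02],
       [ 0.00000000e+00,  0.00000000e+00,  0.00000000e+00,
         1.00000000e+00]])}
```

View pics/side0.png

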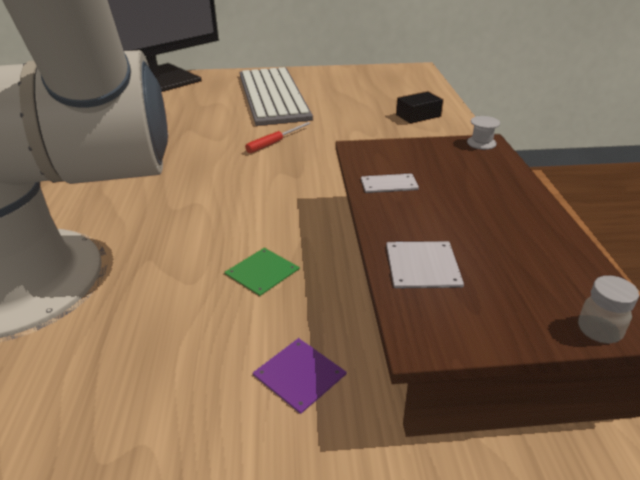

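View pics/top0.png

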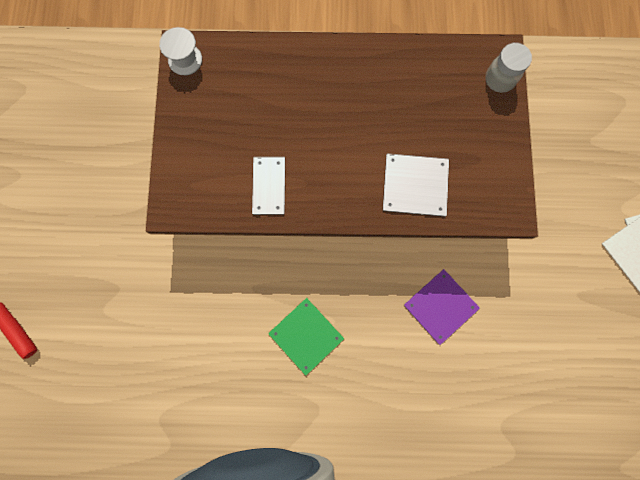

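The side picture shows the wide plate with corners near (387,243), (450,242), (462,286), (395,286), and the narrow plate around (390,183). In the top picture the wide plate's corners are (384,210), (388,154), (449,158), (447,215), the narrow one is around (269,186), and the shelf's front edge runs from (147,232) to (537,237).

```bash
cat > h.py <<'E'
from bench import arm
import numpy as np,cv2
from scipy.spatial.transform import Rotation as Ro
def P(n):
    c=arm.camera_params(n);return c["K"]@np.c_[c["R"],c["t"]]
def tri(a,b,na="side",nb="top"):
    X=cv2.triangulatePoints(P(na),P(nb),np.float64(a).T,np.float64(b).T);return (X[:3]/X[3]).T
def onplane(n,px,z):
    M=P(n);A=np.c_[M[:,:2],M[:,2]*z+M[:,3]]
    q=np.linalg.solve(A,np.c_[np.float64(px),np.ones(len(px))].T);return (q[:2]/q[2]).T
E
python3 - <<'E'
from h import *
np.set_printoptions(precision=1,suppress=True)
W=tri([(387,243),(450,242),(462,286),(395,286)],[(384,210),(388,154),(449,158),(447,215)])
N=tri([(361,177),(414,174),(419,189),(364,191)],[(252,214),(253,157),(285,157),(284,214)])
S=tri([(336,141),(391,358)],[(147,232),(537,237)])
print(W,W.mean(0));print(N,N.mean(0));print(S,S.mean(0))
print(np.linalg.norm(W-np.roll(W,1,0),axis=1))
print(onplane("top",[(384,210),(388,154),(449,158),(447,215)],125),onplane("top",[(147,232),(537,237)],120))
d=S[0]-S[1];print("edge dir",np.arctan2(-d[0],d[1]),np.linalg.norm(d))
d=W[1]-W[0];print(np.arctan2(d[1],d[0]));d=W[2]-W[3];print(np.arctan2(d[1],d[0]))
top=arm.get_image("top")[140:250,370:550];side=arm.get_image("side")[220:310,340:480]
a=cv2.resize(top[:,:,::-1],None,fx=4,fy=4);b=cv2.resize(side[:,:,::-1],None,fx=4,fy=4)
cv2.imwrite("pics/ct.png",a)
E
```

```text
[[ 580.6 -124.7  124.9]
 [ 665.4 -131.   125.4]
 [ 658.2 -219.6  124.3]
 [ 574.8 -214.1  125.3]] [ 619.7 -172.4  125. ]
[[570.9  63.2 124. ]
 [658.5  65.7 123.3]
 [657.9  19.2 122.1]
 [570.4  17.6 124.3]] [614.4  41.4 123.4]
[[ 543.4  211.9  120.1]
 [ 545.5 -335.8  134.6]] [544.4 -61.9 127.3]
[89.6 85.  88.9 83.6]
[[ 579.2 -124.6]
 [ 663.5 -130.8]
 [ 659.3 -219.5]
 [ 573.9 -214.1]] [[ 540.7  211.7]
 [ 545.8 -342.4]]
edge dir 0.0037134487989108804 547.8673511164301
-0.07380996379905347
-0.0653955954892083
```

View pics/ct.png

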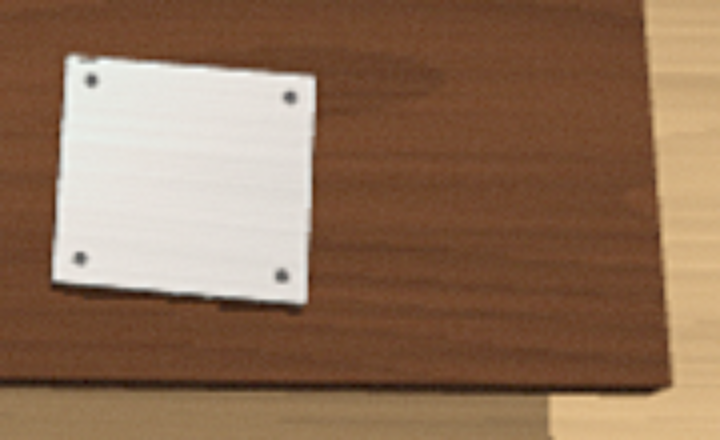

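The crop confirms the plate edges. The wide plate's centre is (619,-172,125), its front edge is about 33 mm behind the shelf edge (x≈544), and it is yawed by about -0.07. I'll push it from behind with the two half-open fingertips. First I move above and behind it.

>>> servo_tool(motion="0.5 0.75 0.6 0 0 0 -0.44; 0.5 0.75 0.6 0 0 0 -0.44; 0.5 0.75 0.6 0 0 0 -0.44; 0.5 0.75 0.6 0 0 0 -0.44; 0.5 0.75 0.6 0 0 0 -0.44; 0.5 0.75 0.6 0 0 0 -0.44; 0.5 0.75 0.6 0 0 0 -0.44; 0.5 0.75 0.6 0 0 0 -0.44; 0.5 0.75 0.6 0 0 0 -0.44; 0.5 0.75 0.6 0 0 0 -0.44; 0.5 0.75 0.6 0 0 0 -0.44; 0.5 0.75 0.6 0 0 0 -0.44")

```text
time_s: 1.2
tool_pos: [517.0, -306.3, 204.8]
ee_rot: [-3.141, -0.011, -0.001]
force: [-0.5, 0.1, -0.7]
opening: 42.5
finger_force: 0.0
```

```bash
cat >> h.py <<'E'
def rec():
    s=arm.read_state();open("log.txt","a").write(" ".join(map(str,[*s["q"],*s["tool_pos"],*s["ee_rot"]]))+"\n")
    print(s["time_s"],"q",s["q"].round(3),"p",s["tool_pos"].round(1),"r",s["ee_rot"].round(3),"F",s["force"].round(1),"open",round(float(s["opening"]),1))
E
python3 -c "
from h import *
rec()"; echo "-1.441 0.494 1.346 0 1.302 -0.095 139.281 -608.881 204.28 -3.121 -0.352 0" >> log.txt
```

```text
1.2 q [-6.350e-01  4.590e-01  1.408e+00  1.000e-03  1.274e+00  9.290e-01] p [ 517.  -306.3  204.8] r [-3.141e+00 -1.100e-02 -1.000e-03] F [-0.5  0.1 -0.7] open 42.5
```

>>> servo_tool(motion="0.5 0.344 0.275 0 0 0 0; 0.5 0.344 0.275 0 0 0 0; 0.5 0.344 0.275 0 0 0 0; 0.5 0.344 0.275 0 0 0 0; 0.5 0.344 0.275 0 0 0 0; 0.5 0.344 0.275 0 0 0 0; 0.5 0.344 0.275 -0.07 0 0 0; 0.5 0.344 0.275 -0.14 0 0 0; 0.5 0.344 0.275 -0.155 0 0 0; 0.5 0.344 0.275 -0.155 0 0 0; 0.5 0.344 0.275 -0.155 0 0 0")

```text
time_s: 2.12
tool_pos: [686.5, -172.2, 128.4]
ee_rot: [3.141, 0.007, 0.0]
force: [0.3, 0.3, 0.7]
opening: 42.4
finger_force: 0.0
```

```bash
python3 -c "
from h import *
rec()
cv2.imwrite('pics/w1.png',arm.get_image('wrist')[:,:,::-1])"
```

```text
2.1167 q [-0.33   0.681  1.202 -0.     1.258  1.236] p [ 686.5 -172.2  128.4] r [3.141 0.007 0.   ] F [0.3 0.3 0.7] open 42.4
```

View pics/w1.png

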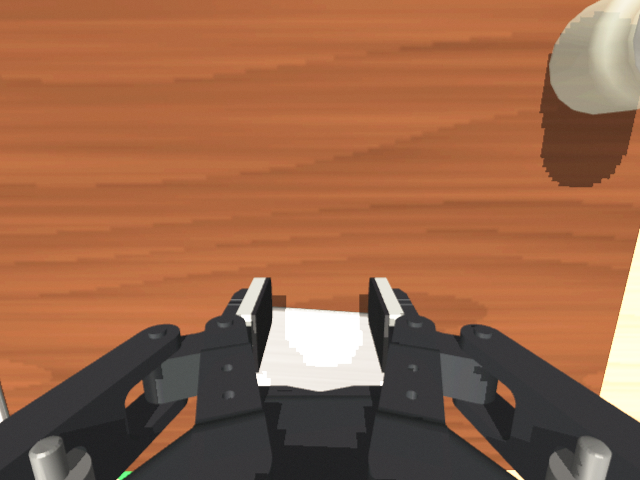

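The wrist view shows the plate's rear edge at rows 307-313, which puts it at x≈664. The finger tips are behind it and clear by about 10 mm. Next I creep down to find the shelf.

>>> servo_tool(motion="0.5 0 0 -0.006 0 0 0; 0.5 0 0 -0.01 0 0 0; 0.5 0 0 -0.014 0 0 0; 0.5 0 0 -0.014 0 0 0")

```text
time_s: 2.5
tool_pos: [686.3, -171.9, 120.6]
ee_rot: [3.142, 0.007, 0.0]
force: [-0.3, -0.1, -0.1]
opening: 42.8
finger_force: 0.0
```

>>> servo_tool(motion="0.5 0 0 -0.003 0 0 0; 0.5 0 0 -0.006 0 0 0; 0.5 0 0 -0.006 0 0 0")

```text
time_s: 2.75
tool_pos: [686.2, -171.7, 117.1]
ee_rot: [-3.141, -0.008, 0.001]
force: [-0.0, 0.0, -0.4]
opening: 42.4
finger_force: 0.0
```

>>> servo_tool(motion="0.5 0 0 -0.002 0 0 0; 0.5 0 0 -0.004 0 0 0; 0.5 0 0 -0.004 0 0 0")

```text
time_s: 3.0
tool_pos: [686.2, -171.7, 115.1]
ee_rot: [-3.141, -0.008, 0.0]
force: [0.3, -0.6, -0.1]
opening: 42.8
finger_force: 0.0
```

>>> servo_tool(motion="0.5 0 0 -0.002 0 0 0; 0.5 0 0 -0.004 0 0 0; 0.5 0 0 -0.004 0 0 0")

```text
time_s: 3.25
tool_pos: [686.2, -171.7, 113.1]
ee_rot: [-3.141, -0.008, 0.0]
force: [0.1, 0.0, 0.1]
opening: 42.4
finger_force: 0.0
```

>>> servo_tool(motion="0.5 0 0 -0.002 0 0 0; 0.5 0 0 -0.004 0 0 0; 0.5 0 0 -0.004 0 0 0")

```text
time_s: 3.5
tool_pos: [686.2, -171.7, 111.1]
ee_rot: [-3.141, -0.008, 0.0]
force: [0.1, 0.3, 0.8]
opening: 42.6
finger_force: 0.0
```

>>> servo_tool(motion="0.5 0 0 -0.001 0 0 0; 0.5 0 0 -0.002 0 0 0; 0.5 0 0 -0.003 0 0 0; 0.5 0 0 -0.003 0 0 0")

```text
time_s: 3.83
tool_pos: [686.2, -171.8, 109.7]
ee_rot: [-3.142, -0.008, 0.0]
force: [0.0, 0.5, -0.1]
opening: 42.5
finger_force: 0.0
```

>>> servo_tool(motion="0.5 0 0 -0.002 0 0 0; 0.5 -0.012 0 -0.002 0 0 0; 0.5 -0.024 0 -0.002 0 0 0; 0.5 -0.036 0 -0.002 0 0 0; 0.5 -0.048 0 -0.002 0 0 0; 0.5 -0.06 0 -0.002 0 0 0; 0.5 -0.072 0 -0.002 0 0 0; 0.5 -0.084 0 -0.002 0 0 0; 0.5 -0.096 0 -0.002 0 0 0; 0.5 -0.108 0 -0.002 0 0 0; 0.5 -0.12 0 -0.002 0 0 0; 0.5 -0.12 0 -0.002 0 0 0")

```text
time_s: 4.83
tool_pos: [625.1, -171.7, 108.9]
ee_rot: [-3.141, -0.007, 0.001]
force: [0.5, 0.4, 0.3]
opening: 42.9
finger_force: 0.0
```

```bash
python3 -c "
from h import *
rec()
cv2.imwrite('pics/t2.png',cv2.resize(arm.get_image('top')[120:270,340:540,::-1],None,fx=4,fy=4))"
```

```text
4.8333 q [-0.36   0.623  1.388 -0.     1.131  1.206] p [ 625.1 -171.7  108.9] r [-3.141e+00 -7.000e-03  1.000e-03] F [0.5 0.4 0.3] open 42.9
```

View pics/t2.png

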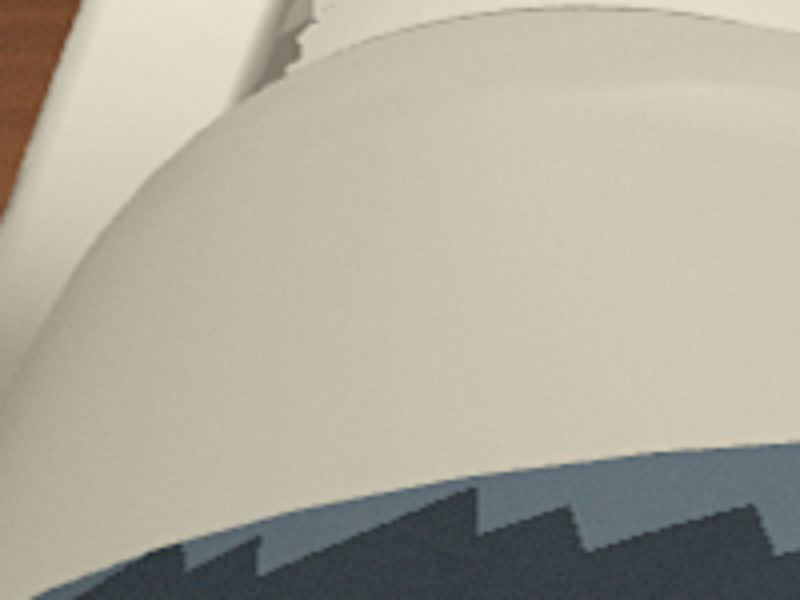

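The top view is blocked by the forearm, so I'll use the side camera, and fit the arm's kinematics at the same time.

```bash
python3 - <<'E'
from h import *
cv2.imwrite('pics/s2.png',cv2.resize(arm.get_image('side')[190:330,310:510,::-1],None,fx=4,fy=4))
from scipy.optimize import least_squares
D=np.loadtxt("log.txt");np.set_printoptions(precision=1,suppress=True)
for r in D:  # cylindrical: radial/lateral in q1 frame
    c,s=np.cos(r[0]),np.sin(r[0]);print(c*r[6]+s*r[7],-s*r[6]+c*r[7],r[8],r[:6].round(3),r[1]+r[2]+r[4])
def f(p,r):
    d1,a2,a3,d4,d6,a1=p;A=r[1];B=r[1]+r[2];C=B+r[4]
    return np.array([a1+a2*np.sin(A)+a3*np.cos(B)+d4*np.sin(B)+d6*np.sin(C),d1+a2*np.cos(A)-a3*np.sin(B)+d4*np.cos(B)+d6*np.cos(C)])
def res(p,reg=.02):
    e=[]
    for r in D:
        c,s=np.cos(r[0]),np.sin(r[0]);e+=list(f(p,r)-[c*r[6]+s*r[7],r[8]])
    return np.r_[e,reg*(p-[155,409,0,367,300,0])]
for reg in(.003,.03):
    o=least_squares(res,[155,409,0,367,300,0.],kwargs=dict(reg=reg));print(o.x,o.fun)
E
```

```text
597.9502722168656 59.87866063611801 204.82970427723373 [-0.6  0.5  1.4  0.   1.3  0.9] 3.14139163820097
621.7867053770237 59.300608246343145 204.28 [-1.4  0.5  1.3  0.   1.3 -0.1] 3.1420000000000003
705.2787340464357 59.584948546758454 128.37545077303875 [-0.3  0.7  1.2 -0.   1.3  1.2] 3.141332070931415
645.5158670803255 59.56387167742392 108.9028477751087 [-0.4  0.6  1.4 -0.   1.1  1.2] 3.142330129755394
[182.8 596.9 117.6 383.6 288.6   0.5] [-0.1 -0.1  0.2  0.1 -0.1 -0.1  0.1  0.   0.1  0.6  0.4  0.  -0.   0. ]
[173.  587.9 105.1 383.8 283.    1.1] [ 0.3 -0.4 -0.   0.  -1.2  0.6  0.9 -0.2  0.5  5.4  3.2  0.5 -0.5  0. ]
```

View pics/s2.png

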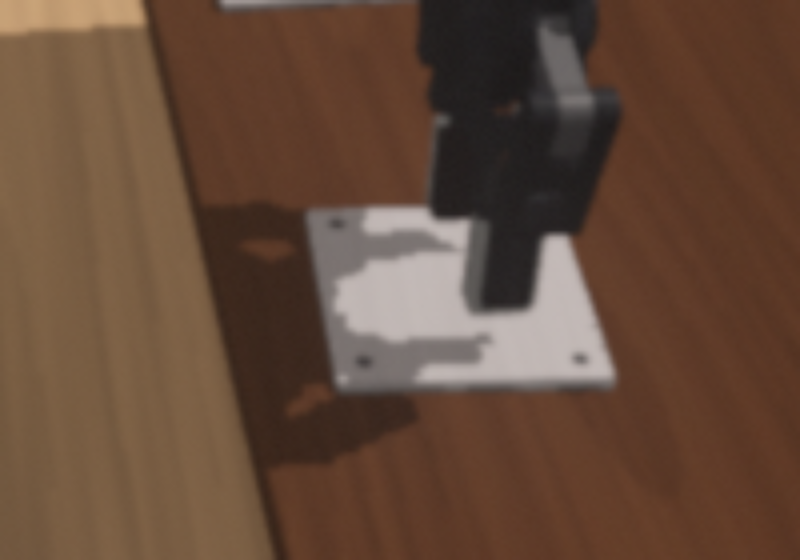

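```bash
python3 - <<'E'
from h import *
M=P("side")
def pr(*X): 
    v=M@[*X,1];return (v[:2]/v[2]).round(1)
for y in(-193,-208):
  for z in(109,120,125,130,140): print(y,z,pr(614,y,z),pr(636,y,z))
s=[(310+a/4,190+b/4) for a,b in[(308,210),(570,232),(615,380),(337,388)]]
print(onplane("side",s,125).round(1), onplane("side",[(310+480/4,190+310/4),(310+530/4,190+306/4)],125))
E
```

```text
-193 109 [420.9 283.3] [437.9 282.3]
-193 120 [421.7 276.6] [438.9 275.7]
-193 125 [422.1 273.6] [439.4 272.6]
-193 130 [422.5 270.4] [439.8 269.5]
-193 140 [423.3 264.1] [440.8 263.2]
-208 109 [423.6 291.1] [440.9 290.1]
-208 120 [424.5 284.3] [442.  283.3]
-208 125 [424.9 281.2] [442.5 280.2]
-208 130 [425.4 278.1] [443.  277.1]
-208 140 [426.2 271.7] [444.  270.7]
[[ 581.8 -123.3]
 [ 666.8 -143.5]
 [ 659.5 -219.2]
 [ 574.3 -215.4]] [[ 626.7571218  -181.90404846]
 [ 643.1218168  -181.30475749]]
```

The side crop shows the plate hasn't moved. The fingertips end at (436,267), which is z≈134, so they passed above it. At this opening the tips stand about 25 mm behind the TCP. I'll go back and feel for the shelf.

>>> servo_tool(motion="0.5 0.07 0 0 0 0 0; 0.5 0.125 0 0 0 0 0; 0.5 0.125 0 0 0 0 0; 0.5 0.125 0 -0.01 0 0 0; 0.5 0.125 0 -0.016 0 0 0; 0.5 0.125 0 -0.02 0 0 0; 0.5 0.125 0 -0.02 0 0 0")

```text
time_s: 5.52
tool_pos: [687.8, -171.7, 98.2]
ee_rot: [-3.141, -0.007, 0.002]
force: [0.0, 0.4, -0.5]
opening: 42.4
finger_force: 0.0
```

>>> servo_tool(motion="0.5 0 0 -0.003 0 0 0; 0.5 0 0 -0.005 0 0 0; 0.5 0 0 -0.005 0 0 0")

```text
time_s: 5.77
tool_pos: [688.6, -171.8, 96.4]
ee_rot: [-3.142, -0.007, 0.0]
force: [0.2, -0.4, -1.1]
opening: 42.8
finger_force: 0.0
```

>>> servo_tool(motion="0.5 0 0 -0.003 0 0 0; 0.5 0 0 -0.003 0 0 0")

```text
time_s: 5.93
tool_pos: [688.7, -171.8, 94.8]
ee_rot: [-3.142, -0.007, 0.0]
force: [0.1, 0.4, 0.2]
opening: 42.5
finger_force: 0.0
```

>>> servo_tool(motion="0.5 0 0 -0.003 0 0 0; 0.5 0 0 -0.003 0 0 0")

```text
time_s: 6.1
tool_pos: [688.7, -171.7, 93.1]
ee_rot: [-3.141, -0.008, 0.0]
force: [0.0, 0.6, 0.7]
opening: 42.6
finger_force: 0.0
```

>>> servo_tool(motion="0.5 0 0 -0.003 0 0 0; 0.5 0 0 -0.003 0 0 0")

```text
time_s: 6.27
tool_pos: [688.9, -171.8, 91.9]
ee_rot: [3.142, 0.008, 0.0]
force: [0.6, -0.4, -0.4]
opening: 42.9
finger_force: 0.0
```

```bash
python3 - <<'E'
from h import *
rec()
cv2.imwrite('pics/s3.png',cv2.resize(arm.get_image('side')[190:330,340:540,::-1],None,fx=4,fy=4))
E
```

```text
6.2667 q [-0.328  0.72   1.229 -0.     1.192  1.238] p [ 688.9 -171.8   91.9] r [3.142 0.008 0.   ] F [ 0.6 -0.4 -0.4] open 42.9
```

View pics/s3.png

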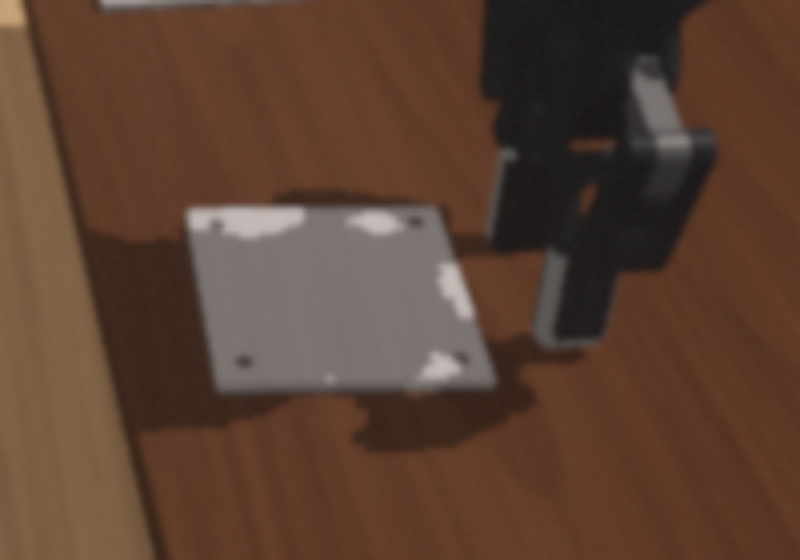

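The crop shows the tip at (572,345), almost meeting its shadow on the shelf, so it is a mm or two above it. One or two more small steps should do.

>>> servo_tool(motion="0.5 0 0 -0.002 0 0 0; 0.5 0 0 -0.002 0 0 0")

```text
time_s: 6.48
tool_pos: [688.9, -171.8, 91.7]
ee_rot: [3.141, 0.008, 0.001]
force: [-3.4, 0.5, 11.5]
opening: 43.0
finger_force: 5.9
```

>>> servo_tool(motion="0.5 0 0 -0.002 0 0 0; 0.5 0 0 -0.002 0 0 0")

```text
time_s: 6.65
tool_pos: [688.9, -171.8, 91.7]
ee_rot: [3.141, 0.008, 0.002]
force: [-9.4, 3.0, 22.7]
opening: 42.6
finger_force: 11.4
```

Contact with the shelf: the tips are 28 mm behind the TCP at this opening. I raise 1.5 mm and push.

>>> servo_tool(motion="0.5 0 0 0.008 0 0 0; 0.5 -0.012 0 0.008 0 0 0; 0.5 -0.026 0 0.008 0 0 0; 0.5 -0.04 0 0.008 0 0 0; 0.5 -0.054 0 0.008 0 0 0; 0.5 -0.068 0 0.008 0 0 0; 0.5 -0.082 0 0.008 0 0 0; 0.5 -0.096 0 0.008 0 0 0; 0.5 -0.108 0 0.008 0 0 0; 0.5 -0.118 0 0.008 0 0 0; 0.5 -0.126 0 0.008 0 0 0; 0.5 -0.126 0 0.008 0 0 0")

```text
time_s: 7.65
tool_pos: [625.0, -171.8, 93.9]
ee_rot: [-3.141, -0.007, 0.001]
force: [-0.6, 0.0, -0.5]
opening: 42.4
finger_force: 0.0
```

```bash
python3 - <<'E'
from h import *
rec()
im=arm.get_image('side');cv2.imwrite('pics/s4raw.png',im[:,:,::-1])
# white plate mask: bright, unsaturated, in region
h=cv2.cvtColor(im,cv2.COLOR_RGB2HSV);m=((h[...,1]<50)&(h[...,2]>90)).astype(np.uint8);m[:215]=0;m[330:]=0;m[:,:320]=0;m[:,520:]=0
n,l,st,c=cv2.connectedComponentsWithStats(m);k=1+st[1:,4].argmax();print(st[k])
ct=max(cv2.findContours((l==k).astype(np.uint8),0,1)[0],key=cv2.contourArea)[:,0]
q=np.array([ct[(ct@[-1,-.5]).argmax()],ct[(ct@[-.5,1]).argmax()],ct[(ct@[1,.5]).argmax()]]);print(q,onplane("side",q,125).round(1))
E
```

```text
7.65 q [-0.36   0.64   1.401 -0.     1.1    1.206] p [ 625.  -171.8   93.9] r [-3.141e+00 -7.000e-03  1.000e-03] F [-0.6  0.  -0.5] open 42.4
[ 349  244   79   49 3093]
[[349 248]
 [359 292]
 [427 287]] [[ 529.  -131.2]
 [ 530.4 -220.7]
 [ 613.9 -218.9]]
```

>>> servo_tool(motion="0.5 -0.008 0 0 0 0 0; 0.5 -0.017 0 0 0 0 0; 0.5 -0.024 0 0 0 0 0; 0.5 -0.028 0 0 0 0 0; 0.5 -0.028 0 0 0 0 0; 0.5 -0.028 0 0 0 0 0")

```text
time_s: 8.2
tool_pos: [611.6, -171.7, 93.9]
ee_rot: [-3.142, -0.007, 0.0]
force: [1.2, 0.1, 0.3]
opening: 42.6
finger_force: 0.0
```

```bash
cat >> h.py <<'E'
def plate(roi=(215,330,320,520),z=125):
    im=arm.get_image('side');cv2.imwrite('pics/last.png',im[:,:,::-1])
    h=cv2.cvtColor(im,cv2.COLOR_RGB2HSV);m=((h[...,1]<50)&(h[...,2]>90)).astype(np.uint8);a,b,c,d=roi
    m[:a]=0;m[b:]=0;m[:,:c]=0;m[:,d:]=0
    n,l,st,_=cv2.connectedComponentsWithStats(m);k=1+st[1:,4].argmax()
    ct=max(cv2.findContours((l==k).astype(np.uint8),0,1)[0],key=cv2.contourArea)[:,0]
    q=np.array([ct[(ct@[-1,-.5]).argmax()],ct[(ct@[-.5,1]).argmax()],ct[(ct@[1,.5]).argmax()]]);print(st[k],q.tolist(),onplane("side",q,z).round(1).tolist())
E
python3 - <<'E'
from h import *
rec();plate()
# kinematic feasibility: tool horizontal (+x az phi), tip offset
from scipy.optimize import least_squares
D=np.loadtxt("log.txt")
def fk(p,q):
    d1,a2,a3,d4,d6,b=p;Rz=lambda t:Ro.from_euler('z',t).as_matrix();Ry=lambda t:Ro.from_euler('y',t).as_matrix()
    R=Rz(q[0]);X=np.array([0,0,d1.item() if hasattr(d1,'item') else d1])+R@[0,b,0]
    R=R@Ry(q[1]);X=X+R@[0,0,a2];R=R@Ry(q[2]);X=X+R@[a3,0,d4];R=R@Rz(q[3])@Ry(q[4]);X=X+R@[0,0,d6]
    return X,R@Rz(q[5])
def res(p): 
    e=[]
    for r in D: e+=list(fk(p,r[:6])[0]-r[6:9])
    return np.r_[e,.003*(p-[183,597,118,384,289,60])]
p=least_squares(res,[183,597,118,384,289,60.]).x;print(p.round(1))
lo=np.array([-2.91,-.82,.22,-1.22,.12,-3.08]);hi=np.array([2.91,2.16,2.67,4.37,2.79,3.08])
for az in(-.8,-.6,-.4,-.2,0,.3,.6,.9,1.2,1.57):
  t=np.array([np.cos(az),np.sin(az),0]);X=np.array([540,-176,122.])+25*t
  for roll in(1,-1):
    Rt=np.c_[np.cross([0,0,roll],t),[0,0,roll],t]
    best=None
    for k in range(12):
        q0=np.random.default_rng(k).uniform(lo,hi)
        def e(q):
            x,R=fk(p,q);return np.r_[(x-X)/100,Ro.from_matrix(R.T@Rt@D3).as_rotvec() if 0 else (R[:,2]-t),0.3*min(abs(Ro.from_matrix(R.T@Rt).magnitude()),9)*0]
        o=least_squares(e,q0,bounds=(lo,hi))
        if best is None or o.cost<best.cost: best=o
    print(az,roll,round(best.cost,5),best.x.round(2));break
E
```

```text
8.2 q [-0.368  0.625  1.437 -0.     1.08   1.198] p [ 611.6 -171.7   93.9] r [-3.142 -0.007  0.   ] F [1.2 0.1 0.3] open 42.6
[ 339  244   78   50 3103] [[339, 249], [348, 293], [416, 288]] [[515.4, -132.2], [517.1, -221.4], [600.2, -219.6]]
[193.8 597.1 117.7 384.1 299.5  59.6]
-0.8 1 0.0 [-0.11  1.07  2.24  3.84  1.7   2.36]
-0.6 1 0.0 [-0.26  1.13  2.33  3.5   1.87  1.41]
-0.4 1 0.0 [-0.44  1.17  2.38  3.1   1.98  1.41]
-0.2 1 0.0 [-0.62  1.16  2.38  2.69  1.93 -0.41]
0 1 0.0 [-0.77  1.12  2.32  2.35  1.78  0.67]
0.3 1 0.0 [-0.9   1.03  2.16  1.94  1.59  2.07]
0.6 1 0.0 [-0.94  0.99  1.97  1.6   1.57 -3.07]
0.9 1 0.0 [-0.92  0.99  1.77  1.33  1.67  2.09]
1.2 1 0.0 [-0.87  1.01  1.56  1.14  1.83 -3.05]
1.57 1 0.0 [-0.78  1.07  1.32  0.95  2.07  1.41]
```

The plate now overhangs by about 28 mm: front edge at x≈516, centre at shelf x≈14, y≈-176. Next I check a path that turns the tool horizontal (pointing +x, fingers closing vertically), including the later half roll.

```bash
cat > kin.py <<'E'
from h import *
from scipy.optimize import least_squares
Rz=lambda t:Ro.from_euler('z',t).as_matrix();Ry=lambda t:Ro.from_euler('y',t).as_matrix()
p=[193.8,597.1,117.7,384.1,299.5,59.6]
lo=np.array([-2.91,-.82,.22,-1.22,.12,-3.08]);hi=np.array([2.91,2.16,2.67,4.37,2.79,3.08])
def fk(q,p=p):
    d1,a2,a3,d4,d6,b=p
    R=Rz(q[0]);X=np.array([0,0,d1])+R@[0,b,0]
    R=R@Ry(q[1]);X=X+R@[0,0,a2];R=R@Ry(q[2]);X=X+R@[a3,0,d4];R=R@Rz(q[3])@Ry(q[4]);X=X+R@[0,0,d6]
    return X,R@Rz(q[5])
D=np.atleast_2d(np.loadtxt("log.txt"))
C=fk(D[-1,:6])[1].T@Ro.from_rotvec(D[-1,9:]).as_matrix()
def ik(X,R,q0):
    e=lambda q:(lambda x,r:np.r_[(x-X)/100,Ro.from_matrix(r@C@R.T).as_rotvec()])(*fk(q))
    o=least_squares(e,np.clip(q0,lo+1e-3,hi-1e-3),bounds=(lo,hi));return o.x,o.cost
def path(wps,q,X,R,n=12):
    for X1,rv in wps:
        for s in np.arange(1,n+1)/n:
            q2,c=ik(X+(np.array(X1)-X)*s,Ro.from_rotvec(np.array(rv)*s).as_matrix()@R,q)
            if c>1e-5 or abs(q2-q).max()>.5: print("!! ",s,c,(q2-q).round(2))
            q=q2
        X=np.array(X1);R=Ro.from_rotvec(rv).as_matrix()@R;print(X,q.round(2),"elbow/wrist z",round(p[0]+p[1]*np.cos(q[1])))
    return q,X,R
E
python3 - <<'E'
from kin import *
print(C.round(2))
for d in D: print((fk(d[:6])[0]-d[6:9]).round(1),end=' ')
X=D[-1,6:9];R=Ro.from_rotvec(D[-1,9:]).as_matrix();q=D[-1,:6];pi=np.pi;a=2*pi/3/3**.5
print("\nA");path([((600,-174,260),(0,0,0)),((530,-176,260),(a,-a,-a)),((530,-176,123),(0,0,0)),((558,-176,123),(0,0,0)),((550,-176,230),(0,0,0)),((550,-176,230),(pi*.999,0,0)),((558,-176,130),(0,0,0))],q,X,R)
print("B roll -");path([((600,-174,260),(0,0,0)),((530,-176,260),(a,-a,-a)),((558,-176,123),(0,0,0)),((550,-176,230),(0,0,0)),((550,-176,230),(-pi*.999,0,0))],q,X,R)
E
```

```text
[[ 0. -1.  0.]
 [ 1.  0.  0.]
 [-0.  0.  1.]]
[-0.1  0.  -0.1] [ 0.3 -0.1  0.1] [-0.   0.  -0.1] [ 0. -0. -0.] [-0.   0.  -0.1] [ 0. -0. -0.] [ 0. -0. -0.] 
A
[ 600 -174  260] [-0.38  0.45  1.27 -0.    1.43  1.19] elbow/wrist z 732
[ 530 -176  260] [-0.86  0.71  2.4   2.28  1.55  0.02] elbow/wrist z 648
[ 530 -176  123] [-0.86  1.18  2.4   2.23  1.85 -0.34] elbow/wrist z 423
[ 558 -176  123] [-0.79  1.13  2.33  2.33  1.79 -0.23] elbow/wrist z 451
[ 550 -176  230] [-0.81  0.8   2.37  2.33  1.59 -0.02] elbow/wrist z 611
!!  1.0 0.00033544406641580673 [0.01 0.02 0.01 0.01 0.03 0.22]
[ 550 -176  230] [-0.8   0.82  2.38  2.35  1.62  3.08] elbow/wrist z 603
!!  0.08333333333333333 6.293285234972768e-05 [-0.    0.02 -0.   -0.01  0.    0.  ]
[ 558 -176  130] [-0.79  1.11  2.34  2.33  1.78  2.92] elbow/wrist z 462
B roll -
[ 600 -174  260] [-0.38  0.45  1.27 -0.    1.43  1.19] elbow/wrist z 732
[ 530 -176  260] [-0.86  0.71  2.4   2.28  1.55  0.02] elbow/wrist z 648
[ 558 -176  123] [-0.79  1.13  2.33  2.33  1.79 -0.23] elbow/wrist z 451
[ 550 -176  230] [-0.81  0.8   2.37  2.33  1.59 -0.02] elbow/wrist z 611
!!  1.0 0.001495590676052477 [-0.01 -0.04 -0.02 -0.03 -0.07 -0.18]
[ 550 -176  230] [-0.82  0.75  2.35  2.3   1.51 -3.08] elbow/wrist z 629
```

The path is feasible (the roll must be done at z≲200). I lift and begin turning.

>>> servo_tool(motion="0.5 0 0 0.08 0 0 0; 0.5 0 0 0.16 0 0 0; 0.5 0 0 0.24 0 0 0; 0.5 -0.02 0 0.33 0 0 0; 0.5 -0.03 0 0.33 0 0 0; 0.5 -0.05 0 0.33 0.8 -0.8 -0.8; 0.5 -0.06 0 0.33 0.8 -0.8 -0.8; 0.5 -0.06 0 0.33 0.8 -0.8 -0.8; 0.5 -0.06 0 0.33 0.8 -0.8 -0.8; 0.5 -0.06 0 0.33 0.8 -0.8 -0.8; 0.5 -0.06 0 0.33 0.8 -0.8 -0.8; 0.5 -0.06 0 0.33 0.8 -0.8 -0.8")

```text
time_s: 9.25
tool_pos: [580.0, -172.3, 257.6]
ee_rot: [-2.633, 0.55, -0.55]
force: [0.5, -0.8, -0.6]
opening: 42.8
finger_force: 0.0
```

```bash
python3 - <<'E'
from kin import *
rec();plate()
s=arm.read_state();print(fk(s["q"])[0]-s["tool_pos"])
a=2*np.pi/3/3**.5
Rt=np.array([[0,0,1],[-1,0,0],[0,-1,0.]]);R=Ro.from_rotvec(s["ee_rot"]).as_matrix();print("left",Ro.from_matrix(Rt@R.T).as_rotvec()/.5)
E
```

```text
9.25 q [-0.706  0.326  1.646  0.619  1.084  1.004] p [ 580.  -172.3  257.6] r [-2.633  0.55  -0.55 ] F [ 0.5 -0.8 -0.6] open 42.8
[ 339  244   78   50 3165] [[339, 248], [348, 293], [416, 288]] [[515.7, -130.0], [517.1, -221.4], [600.2, -219.6]]
[-27.72783476 -18.07830643  -9.53584635]
left [ 1.6225812  -1.61904609 -1.62186899]
```

>>> servo_tool(motion="0.5 -0.05 0 0 0.8 -0.8 -0.8; 0.5 -0.1 -0.008 0 0.8 -0.8 -0.8; 0.5 -0.1 -0.008 0 0.8 -0.8 -0.8; 0.5 -0.1 -0.008 0 0.8 -0.8 -0.8; 0.5 -0.1 -0.008 0 0.8 -0.8 -0.8; 0.5 -0.1 -0.008 0 0.8 -0.8 -0.8; 0.5 -0.1 -0.008 0 0.8 -0.8 -0.8; 0.5 -0.1 -0.008 0 0.8 -0.8 -0.8")

```text
time_s: 9.97
tool_pos: [532.1, -175.3, 258.3]
ee_rot: [-1.981, 0.94, -0.945]
force: [0.2, 0.4, 0.4]
opening: 42.9
finger_force: 0.0
```

```bash
python3 - <<'E'
from kin import *
rec()
s=arm.read_state();D=np.loadtxt("log.txt")
res=lambda p:np.r_[np.ravel([fk(r[:6],p)[0]-r[6:9] for r in D]),.003*(p-np.array([183,597,118,384,289,60]))]
o=least_squares(res,p);print(o.x.round(1).tolist(),abs(o.fun).max())
import re;t=open("kin.py").read();open("kin.py","w").write(re.sub(r"\np=\[.*\]","\np="+str(o.x.round(1).tolist()),t))
Rt=np.array([[0,0,1],[-1,0,0],[0,-1,0.]]);R=Ro.from_rotvec(s["ee_rot"]).as_matrix();print("left",Ro.from_matrix(Rt@R.T).as_rotvec()/.5)
E
python3 - <<'E'
from kin import *
D=np.loadtxt("log.txt");X=D[-1,6:9];R=Ro.from_rotvec(D[-1,9:]).as_matrix();q=D[-1,:6]
Rt=np.array([[0,0,1],[-1,0,0],[0,-1,0.]]);l=Ro.from_matrix(Rt@R.T).as_rotvec()
path([((530,-176,260),l),((530,-176,123),(0,0,0)),((558,-176,123),(0,0,0)),((555,-176,190),(0,0,0)),((555,-176,190),(3.1415,0,0)),((558,-176,130),(0,0,0))],q,X,R)
E
```

```text
9.9667 q [-1.055  0.402  2.123  1.413  1.09   0.354] p [ 532.1 -175.3  258.3] r [-1.981  0.94  -0.945] F [0.2 0.4 0.4] open 42.9
[256.4, 596.9, 117.8, 384.3, 361.7, 59.6] 0.2811715782740123
left [ 0.82885888 -0.81958212 -0.82860974]
[ 530 -176  260] [-1.06  1.08  2.57  2.03  1.81 -0.45] elbow/wrist z 538
[ 530 -176  123] [-1.06  1.49  2.46  1.94  1.93 -0.74] elbow/wrist z 304
[ 558 -176  123] [-0.96  1.42  2.4   2.07  1.94 -0.58] elbow/wrist z 348
[ 555 -176  190] [-0.97  1.25  2.48  2.09  1.89 -0.51] elbow/wrist z 443
[ 555 -176  190] [-0.97  1.25  2.48  2.09  1.89  2.63] elbow/wrist z 443
[ 558 -176  130] [-0.96  1.4   2.41  2.07  1.94  2.56] elbow/wrist z 357
```

```bash
python3 - <<'E'
from kin import *
D=np.loadtxt("log.txt");X=D[-1,6:9];R=Ro.from_rotvec(D[-1,9:]).as_matrix();q=D[-1,:6]
Rt=np.array([[0,0,1],[-1,0,0],[0,-1,0.]])
for az in(.2,.25):
  t=np.array([np.cos(az),np.sin(az),0]);l=Ro.from_matrix(Rz(az)@Rt@R.T).as_rotvec();print("left",l/.5)
  path([((530,-180,260),l),((530,-182,123),(0,0,0)),((558,-176,123),(0,0,0)),((556,-176,190),(0,0,0)),((556,-176,190),3.1415*t),((558,-176,130),(0,0,0)),((490,-190,150),(0,0,0)),((490,-190,150),(0,0,-az)),],q,X,R)
E
```

```text
left [ 0.90172464 -0.72884786 -0.43994991]
[ 530 -180  260] [-1.16  0.91  2.37  1.78  1.6  -0.13] elbow/wrist z 625
[ 530 -182  123] [-1.16  1.29  2.29  1.76  1.66 -0.44] elbow/wrist z 420
[ 558 -176  123] [-1.07  1.27  2.26  1.85  1.68 -0.37] elbow/wrist z 434
[ 556 -176  190] [-1.08  1.1   2.32  1.86  1.65 -0.26] elbow/wrist z 528
[ 556 -176  190] [-1.08  1.1   2.32  1.86  1.65  2.88] elbow/wrist z 528
[ 558 -176  130] [-1.07  1.25  2.27  1.85  1.68  2.78] elbow/wrist z 443
[ 490 -190  150] [-1.3   1.26  2.35  1.64  1.6   2.67] elbow/wrist z 439
[ 490 -190  150] [-1.24  1.5   2.54  1.78  1.83  2.27] elbow/wrist z 297
left [ 0.91890792 -0.70550026 -0.34276581]
[ 530 -180  260] [-1.17  0.88  2.32  1.72  1.58 -0.06] elbow/wrist z 636
[ 530 -182  123] [-1.17  1.26  2.25  1.71  1.62 -0.36] elbow/wrist z 439
[ 558 -176  123] [-1.09  1.24  2.22  1.79  1.64 -0.31] elbow/wrist z 451
[ 556 -176  190] [-1.09  1.07  2.28  1.8   1.62 -0.2 ] elbow/wrist z 542
[ 556 -176  190] [-1.09  1.07  2.28  1.8   1.62  2.94] elbow/wrist z 542
[ 558 -176  130] [-1.09  1.22  2.23  1.8   1.64  2.84] elbow/wrist z 460
[ 490 -190  150] [-1.3   1.22  2.31  1.59  1.58  2.76] elbow/wrist z 462
[ 490 -190  150] [-1.24  1.5   2.54  1.78  1.83  2.27] elbow/wrist z 297
```

>>> servo_tool(motion="0.5 0 -0.01 0 0.9 -0.73 -0.44; 0.5 0 -0.01 0 0.9 -0.73 -0.44; 0.5 0 -0.01 0 0.9 -0.73 -0.44; 0.5 0 -0.01 0 0.9 -0.73 -0.44; 0.5 0 -0.01 0 0.9 -0.73 -0.44; 0.5 0 -0.01 0 0.9 -0.73 -0.44; 0.5 0 -0.01 0 0.9 -0.73 -0.44; 0.5 0 -0.01 0 0.9 -0.73 -0.44; 0.5 0 -0.01 0 0.9 -0.73 -0.44")

```text
time_s: 10.72
tool_pos: [532.2, -180.0, 260.3]
ee_rot: [-1.3, 1.058, -1.065]
force: [0.7, -0.2, -0.0]
opening: 42.7
finger_force: 0.0
```

```bash
cat >> kin.py <<'E'
Rt0=np.array([[0,0,1],[-1,0,0],[0,-1,0.]])
def left(az,roll=0):
    s=arm.read_state();R=Ro.from_rotvec(s["ee_rot"]).as_matrix();t=np.array([np.cos(az),np.sin(az),0])
    print("left(units)",(Ro.from_matrix(Ro.from_rotvec(roll*t).as_matrix()@Rz(az)@Rt0@R.T).as_rotvec()/.5).round(3))
E
python3 - <<'E'
from kin import *
rec();plate();left(.2);s=arm.read_state();print(fk(s["q"])[0]-s["tool_pos"])
E
```

```text
10.7167 q [-1.151  0.903  2.367  1.789  1.6   -0.131] p [ 532.2 -180.   260.3] r [-1.3    1.058 -1.065] F [ 0.7 -0.2 -0. ] open 42.7
[ 339  244   78   50 3175] [[339, 248], [348, 293], [416, 288]] [[515.7, -130.0], [517.1, -221.4], [600.2, -219.6]]
left(units) [0.011 0.004 0.003]
[ 0.07768005 -0.17408137 -0.0518656 ]
```

>>> servo_tool(motion="0.5 -0.014 -0.006 0 0.011 0 0; 0.5 -0.014 -0.006 -0.07 0.011 0 0; 0.5 -0.014 -0.006 -0.14 0.011 0 0; 0.5 -0.014 -0.006 -0.21 0.011 0 0; 0.5 -0.014 -0.006 -0.25 0.011 0 0; 0.5 -0.014 -0.006 -0.274 0.011 0 0; 0.5 -0.014 -0.006 -0.274 0.011 0 0; 0.5 -0.014 -0.006 -0.274 0.011 0 0")

```text
time_s: 11.43
tool_pos: [525.0, -183.9, 122.9]
ee_rot: [-1.292, 1.063, -1.062]
force: [-0.9, 0.1, 0.7]
opening: 42.8
finger_force: 0.0
```

```bash
python3 - <<'E'
from kin import *
rec();left(.2)
cv2.imwrite('pics/s5.png',cv2.resize(arm.get_image('side')[190:340,260:460,::-1],None,fx=4,fy=4))
E
```

```text
11.4333 q [-1.177  1.301  2.295  1.747  1.659 -0.444] p [ 525.  -183.9  122.9] r [-1.292  1.063 -1.062] F [-0.9  0.1  0.7] open 42.8
left(units) [-0.007  0.004  0.006]
```

View pics/s5.png

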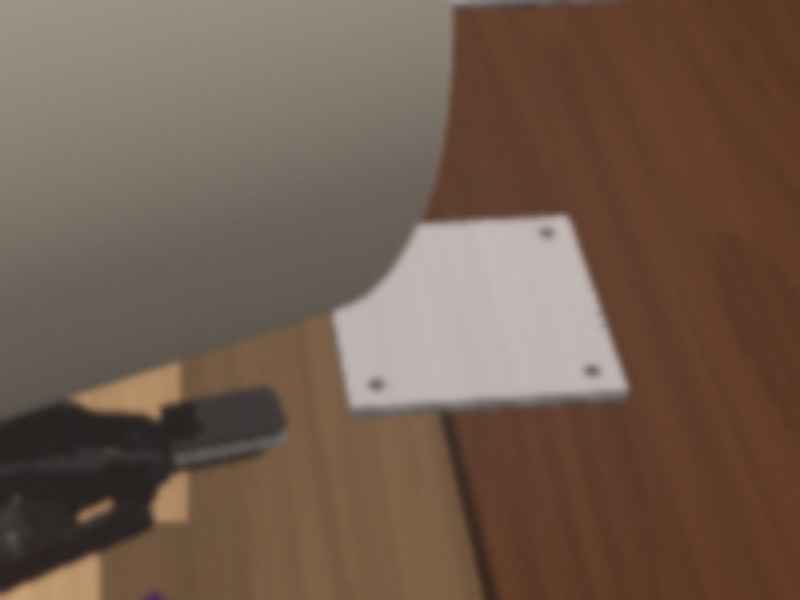

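The forearm hides part of the view. One fingertip shows at crop (285,432), and the plate is still overhanging. I'll check which finger that is by projection.

```bash
python3 - <<'E'
from kin import *
M=P("side")
s=arm.read_state();R=Ro.from_rotvec(s["ee_rot"]).as_matrix()
for zt in(-28,-20,-8):
  for y in(21.4,30,-21.4,-30):
    for x in(-11,11):
      X=s["tool_pos"]+R@[x,y,zt];v=M@[*X,1];v=v[:2]/v[2];print(zt,y,x,X.round(0),"crop",((v-[260,190])*4).round(0))
E
```

```text
-28 21.4 -11 [ 495. -178.  102.] crop [268. 382.]
-28 21.4 11 [ 500. -200.  102.] crop [288. 426.]
-28 30 -11 [ 495. -178.   93.] crop [268. 402.]
-28 30 11 [ 500. -200.   93.] crop [288. 446.]
-28 -21.4 -11 [ 495. -179.  145.] crop [268. 277.]
-28 -21.4 11 [ 500. -200.  145.] crop [288. 320.]
-28 -30 -11 [ 495. -179.  153.] crop [267. 255.]
-28 -30 11 [ 500. -200.  153.] crop [288. 297.]
-20 21.4 -11 [ 503. -177.  102.] crop [292. 377.]
-20 21.4 11 [ 508. -198.  102.] crop [312. 421.]
-20 30 -11 [ 503. -177.   93.] crop [292. 398.]
-20 30 11 [ 508. -198.   93.] crop [312. 441.]
-20 -21.4 -11 [ 503. -177.  145.] crop [292. 272.]
-20 -21.4 11 [ 507. -199.  145.] crop [313. 315.]
-20 -30 -11 [ 503. -177.  153.] crop [292. 250.]
-20 -30 11 [ 507. -199.  153.] crop [313. 293.]
-8 21.4 -11 [ 515. -175.  102.] crop [328. 370.]
-8 21.4 11 [ 519. -196.  102.] crop [348. 414.]
-8 30 -11 [ 515. -175.   93.] crop [327. 391.]
-8 30 11 [ 519. -196.   93.] crop [348. 434.]
-8 -21.4 -11 [ 515. -175.  145.] crop [329. 266.]
-8 -21.4 11 [ 519. -196.  145.] crop [351. 308.]
-8 -30 -11 [ 515. -175.  153.] crop [329. 244.]
-8 -30 11 [ 519. -196.  153.] crop [351. 286.]
```

That matches the lower finger with its tip 28 mm behind the TCP, so the height and place are right. I advance and close.

>>> servo_tool(motion="0.5 0.03 0.007 0 0 0 0; 0.5 0.054 0.013 0 0 0 0; 0.5 0.054 0.013 0 0 0 0; 0.5 0.054 0.013 0 0 0 0; 0.25 0.054 0.013 0 0 0 0; 0.15 0.054 0.013 0 0 0 0; 0 0.054 0.013 0 0 0 0; 0 0.054 0.013 0 0 0 0; 0 0.054 0.013 0 0 0 0; 0 0.054 0.013 0 0 0 0", grip_force=40)

```text
time_s: 12.32
tool_pos: [551.7, -177.6, 122.1]
ee_rot: [-1.289, 1.066, -1.061]
force: [-2.5, -1.1, 4.2]
opening: 3.5
finger_force: 42.4
```

```bash
python3 - <<'E'
from kin import *
rec();left(.2);plate()
E
```

```text
12.3167 q [-1.089  1.282  2.27   1.834  1.686 -0.389] p [ 551.7 -177.6  122.1] r [-1.289  1.066 -1.061] F [-2.5 -1.1  4.2] open 3.5
left(units) [-0.012  0.003  0.01 ]
[ 325  243   92   51 3286] [[340, 248], [327, 288], [416, 288]] [[517.0, -130.1], [492.7, -210.0], [600.2, -219.6]]
```

Gripped (42 N at 3.5 mm). Lift.

>>> servo_tool(motion="0 0 0 0.01 0 0 0; 0 0 0 0.03 0 0 0; 0 0 0 0.06 0 0 0; 0 0 0 0.09 0 0 0; 0 0 0 0.12 0 0 0; 0 0 0 0.145 0 0 0; 0 0 0 0.145 0 0 0; 0 0 0 0.145 0 0 0")

```text
time_s: 13.03
tool_pos: [551.8, -177.1, 195.1]
ee_rot: [-1.291, 1.065, -1.062]
force: [-0.3, 0.7, -2.3]
opening: 3.9
finger_force: 42.1
```

```bash
python3 - <<'E'
from kin import *
rec();left(.2);plate(z=197)
cv2.imwrite('pics/s6.png',cv2.resize(arm.get_image('side')[150:350,240:500,::-1],None,fx=3,fy=3))
E
```

```text
13.0333 q [-1.088  1.092  2.328  1.847  1.651 -0.264] p [ 551.8 -177.1  195.1] r [-1.291  1.065 -1.062] F [-0.3  0.7 -2.3] open 3.9
left(units) [-0.009  0.003  0.008]
[ 325  215   98   30 2239] [[325, 228], [326, 241], [422, 240]] [[492.7, -186.3], [491.6, -212.5], [600.2, -220.2]]
```

View pics/s6.png

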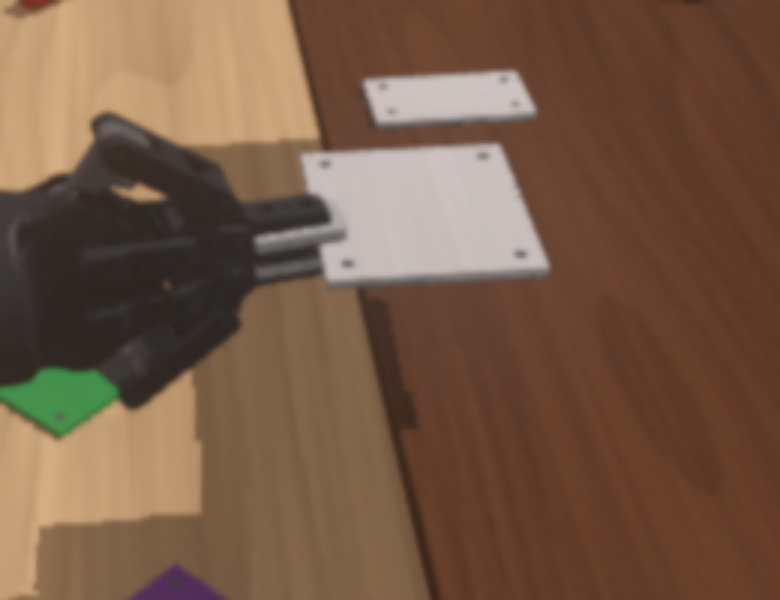

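The plate is held level, with its corners at crop (302,155)-(545,270) and the narrow plate undisturbed. Now I roll about the tool axis.

>>> servo_tool(motion="0 0 0 0 0.98 0.2 0; 0 0 0 0 0.98 0.2 0; 0 0 0 0 0.98 0.2 0; 0 0 0 0 0.98 0.2 0; 0 0 0 0 0.98 0.2 0")

```text
time_s: 13.55
tool_pos: [551.8, -177.3, 193.6]
ee_rot: [-0.945, 1.307, -0.673]
force: [0.2, 0.1, -0.7]
opening: 3.4
finger_force: 42.1
```

>>> servo_tool(motion="0 0 0 0 0.98 0.2 0; 0 0 0 0 0.98 0.2 0; 0 0 0 0 0.98 0.2 0; 0 0 0 0 0.98 0.2 0; 0 0 0 0 0.98 0.2 0")

```text
time_s: 13.97
tool_pos: [551.8, -177.3, 193.8]
ee_rot: [-0.586, 1.47, -0.286]
force: [0.3, 0.5, -1.2]
opening: 3.4
finger_force: 42.1
```

>>> servo_tool(motion="0 0 0 0 0.98 0.2 0; 0 0 0 0 0.98 0.2 0; 0 0 0 0 0.98 0.2 0; 0 0 0 0 0.98 0.2 0; 0 0 0 0 0.98 0.2 0")

```text
time_s: 14.38
tool_pos: [551.8, -177.3, 194.0]
ee_rot: [-0.207, 1.564, 0.105]
force: [-0.2, 0.2, -1.6]
opening: 3.9
finger_force: 42.1
```

>>> servo_tool(motion="0 0 0 0 0.98 0.2 0; 0 0 0 0 0.98 0.2 0; 0 0 0 0 0.98 0.2 0; 0 0 0 0 0.98 0.2 0; 0 0 0 0 0.98 0.2 0")

```text
time_s: 14.8
tool_pos: [551.8, -177.3, 194.1]
ee_rot: [0.184, 1.588, 0.496]
force: [-0.0, -0.3, -1.1]
opening: 3.4
finger_force: 42.1
```

>>> servo_tool(motion="0 0 0 0 0.98 0.2 0; 0 0 0 0 0.98 0.2 0; 0 0 0 0 0.98 0.2 0; 0 0 0 0 0.98 0.2 0; 0 0 0 0 0.98 0.2 0")

```text
time_s: 15.22
tool_pos: [551.8, -177.3, 194.2]
ee_rot: [0.586, 1.54, 0.881]
force: [0.3, -1.2, -1.7]
opening: 3.3
finger_force: 42.1
```

>>> servo_tool(motion="0 0 0 0 0.98 0.2 0; 0 0 0 0 0.98 0.2 0; 0 0 0 0 0.98 0.2 0; 0 0 0 0 0.98 0.2 0; 0 0 0 0 0.98 0.2 0; 0 0 0 0 0.98 0.2 0")

```text
time_s: 15.72
tool_pos: [551.8, -177.3, 194.3]
ee_rot: [0.986, 1.415, 1.251]
force: [-0.0, 0.9, -0.7]
opening: 3.6
finger_force: 42.1
```

```bash
python3 - <<'E'
from kin import *
rec();left(.2,3.1416);left(.2,3.13)
E
```

```text
15.7167 q [-1.092  1.082  2.319  1.835  1.637  2.743] p [ 551.8 -177.3  194.3] r [0.986 1.415 1.251] F [-0.   0.9 -0.7] open 3.6
left(units) [ 0.29   0.054 -0.014]
left(units) [ 0.267  0.049 -0.014]
```

>>> servo_tool(motion="0 0 0 0 0.29 0.054 -0.014; 0 0 0 0 0.29 0.054 -0.014; 0 0.006 0 -0.04 0.29 0.054 -0.014; 0 0.006 0 -0.08 0.29 0.054 -0.014; 0 0.006 0 -0.11 0.29 0.054 -0.014; 0 0.006 0 -0.125 0.29 0.054 -0.014; 0 0.006 0 -0.132 0.29 0.054 -0.014; 0 0.006 0 -0.132 0.29 0.054 -0.014; 0 0.006 0 -0.132 0.29 0.054 -0.014")

```text
time_s: 16.47
tool_pos: [554.8, -177.2, 128.9]
ee_rot: [1.116, 1.351, 1.362]
force: [-0.2, 0.7, -0.6]
opening: 3.7
finger_force: 42.1
```

```bash
python3 - <<'E'
from kin import *
rec();left(.2,3.1416);plate(z=125)
im=arm.get_image('side');np.save('pics/s7.npy',im)
M=P("side")
# colour at predicted plate centre
for X in[(561,-176,127),(575,-165,127),(590,-195,127)]:
    v=M@[*X,1];v=(v[:2]/v[2]).astype(int);print(v,im[v[1],v[0]])
E
```

```text
16.4667 q [-1.081  1.257  2.27   1.84   1.678  2.781] p [ 554.8 -177.2  128.9] r [1.116 1.351 1.362] F [-0.2  0.7 -0.6] open 3.7
left(units) [-0.02  -0.004  0.   ]
[ 327  238  102   61 3342] [[335, 255], [329, 284], [428, 278]] [[508.8, -145.0], [495.8, -202.8], [619.2, -202.2]]
[378 266] [147 145 141]
[387 260] [146 145 141]
[403 274] [145 143 139]
```

The painted grey face is up. I creep down until contact.

>>> servo_tool(motion="0 0 0 -0.004 -0.02 -0.004 0; 0 0 0 -0.008 -0.02 -0.004 0; 0 0 0 -0.009 -0.02 -0.004 0; 0 0 0 -0.009 -0.02 -0.004 0")

```text
time_s: 16.9
tool_pos: [554.8, -177.3, 123.8]
ee_rot: [1.109, 1.354, 1.356]
force: [-0.5, 0.6, -1.5]
opening: 3.2
finger_force: 42.1
```

>>> servo_tool(motion="0 0 0 -0.002 0 0 0; 0 0 0 -0.003 0 0 0; 0 0 0 -0.003 0 0 0")

```text
time_s: 17.15
tool_pos: [554.8, -177.3, 122.6]
ee_rot: [1.109, 1.354, 1.356]
force: [0.5, 0.5, 1.3]
opening: 3.9
finger_force: 42.0
```

>>> servo_tool(motion="0 0 0 -0.001 0 0 0; 0.1 0 0 -0.001 0 0 0; 0.25 0 0 -0.001 0 0 0; 0.4 0 0 -0.001 0 0 0; 0.5 0 0 -0.001 0 0 0; 0.5 0 0 -0.001 0 0 0")

```text
time_s: 17.65
tool_pos: [554.8, -177.3, 121.8]
ee_rot: [1.11, 1.354, 1.356]
force: [-0.5, -0.2, -1.0]
opening: 42.7
finger_force: 0.0
```

>>> servo_tool(motion="0.5 -0.02 -0.004 -0.001 0 0 0; 0.5 -0.05 -0.01 -0.001 0 0 0; 0.5 -0.08 -0.016 -0.001 0 0 0; 0.5 -0.1 -0.02 -0.001 0 0 0; 0.5 -0.1 -0.02 -0.001 0 0 0")

```text
time_s: 18.07
tool_pos: [503.8, -188.4, 121.2]
ee_rot: [1.112, 1.352, 1.355]
force: [-0.7, 1.3, -0.2]
opening: 42.7
finger_force: 0.0
```

```bash
python3 - <<'E'
from kin import *
rec();left(.2,3.1416);plate(z=125)
s=arm.read_state();X=s["tool_pos"];R=Ro.from_rotvec(s["ee_rot"]).as_matrix();q=s["q"]
for sg in(1,-1):
  T=np.array([[0,-sg,0],[-sg,0,0],[0,0,-1.]])  # placeholder columns below
  ty=np.array([0,sg,0.]);tz=np.array([0,0,-1.]);T=np.c_[np.cross(ty,tz),ty,tz]
  l=Ro.from_matrix(T@R.T).as_rotvec();print(sg,"left units",l/.5)
  path([((505,-187,230),(0,0,0)),((490,-176,230),l),((490,-176,100),(0,0,0)),((560,-176,95),(0,0,0)),((560,-176,200),(0,0,0))],q,X,R)
E
```

```text
18.0667 q [-1.25   1.319  2.312  1.68   1.629  2.658] p [ 503.8 -188.4  121.2] r [1.112 1.352 1.355] F [-0.7  1.3 -0.2] open 42.7
left(units) [-0.005 -0.002  0.005]
[ 335  242   94   61 3207] [[335, 259], [370, 302], [428, 280]] [[508.0, -153.5], [540.9, -239.5], [618.3, -206.0]]
1 left units [-2.59542189  2.12131508  2.12885578]
[ 505 -187  230] [-1.24  1.02  2.39  1.7   1.6   2.88] elbow/wrist z 569
!!  0.16666666666666666 0.0014793588046052217 [ 0.01 -0.1  -0.04 -0.06 -0.09  0.04]
!!  0.25 0.007811717527755621 [ 0.02 -0.08 -0.03 -0.05 -0.07  0.  ]
!!  0.3333333333333333 0.0187140754424068 [ 0.02 -0.08 -0.03 -0.05 -0.07  0.  ]
!!  0.4166666666666667 0.03368390504198981 [ 0.03 -0.07 -0.03 -0.06 -0.07  0.  ]
!!  0.5 0.05222757697524225 [ 0.04 -0.07 -0.03 -0.06 -0.07  0.  ]
!!  0.5833333333333334 0.07392144784649986 [ 0.04 -0.06 -0.03 -0.07 -0.07  0.  ]
!!  0.6666666666666666 0.09845563444782701 [ 0.05 -0.05 -0.02 -0.08 -0.07  0.  ]
!!  0.75 0.12564884841917176 [ 0.05 -0.05 -0.02 -0.08 -0.07  0.  ]
!!  0.8333333333333334 0.15542811156986988 [ 0.05 -0.04 -0.02 -0.09 -0.06  0.  ]
!!  0.
[... 6370 characters left out ...]
02  0.    0.    0.   -0.  ]
!!  0.4166666666666667 0.21818508301933912 [ 0.   -0.02  0.    0.    0.   -0.  ]
!!  0.5 0.2270329837159107 [ 0.   -0.02  0.    0.    0.   -0.  ]
!!  0.5833333333333334 0.23614841931068636 [ 0.   -0.02  0.    0.    0.   -0.  ]
!!  0.6666666666666666 0.24553256168223678 [ 0.   -0.02  0.    0.    0.   -0.  ]
!!  0.75 0.2551862198993856 [ 0.   -0.02  0.    0.    0.   -0.  ]
!!  0.8333333333333334 0.2651098343435834 [ 0.   -0.02  0.    0.    0.   -0.  ]
!!  0.9166666666666666 0.27530347262235594 [ 0.   -0.02  0.    0.    0.   -0.  ]
!!  1.0 0.2857668273338223 [ 0.   -0.02  0.    0.    0.   -0.  ]
[ 560 -176  200] [-0.34  0.31  2.13  4.37  0.12  3.08] elbow/wrist z 824
```

The geodesic straight down would run joint 6 out. The plate lies grey side up with its centre at about (563,-180), yaw≈0.37, still overhanging. I'll instead roll back 90°, dip slightly, and push its front edge with two side-by-side tips.

```bash
cat > g.py <<'E'
from kin import *
def tgt(az,b): return Rz(az)@Ry(b)@Ro.from_euler('x',np.pi/2).as_matrix()@Rt0
def go(az,b,pts=None):
    s=arm.read_state();R=Ro.from_rotvec(s["ee_rot"]).as_matrix();T=tgt(az,b)
    l=Ro.from_matrix(T@R.T).as_rotvec();print("left units",(l/.5).round(3),"tool x,y,z",T.T.round(2).tolist())
    return s,R,l,T
E
python3 - <<'E'
from g import *
az,b=.37,.35
s,R,l,T=go(az,b);t=T[:,2]
tip0=np.array([510.5,-202,132.3]);tc=tip0+28*t;print("TCP start",tc.round(1),"t",t.round(3))
d=np.array([np.cos(az),np.sin(az),0])
path([((504,-188,200),(0,0,0)),((504,-195,200),l),(tc,(0,0,0)),(tc+59*d,(0,0,0)),(tc,(0,0,0))],s["q"],s["tool_pos"],R)
E
```

```text
left units [-3.157 -0.347  0.82 ] tool x,y,z [[-0.32, -0.12, -0.94], [-0.36, 0.93, -0.0], [0.88, 0.34, -0.34]]
TCP start [ 535.  -192.5  122.7] t [ 0.876  0.34  -0.343]
[ 504 -188  200] [-1.25  1.11  2.38  1.69  1.61  2.8 ] elbow/wrist z 521
[ 504 -195  200] [-1.2   0.67  2.19  1.47  1.24  1.87] elbow/wrist z 726
[ 535.0224803  -192.48863326  122.69886139] [-1.12  0.87  2.17  1.61  1.21  1.68] elbow/wrist z 641
[ 590.02979369 -171.15332277  122.69886139] [-0.97  0.86  2.12  1.74  1.19  1.74] elbow/wrist z 645
[ 535.0224803  -192.48863326  122.69886139] [-1.12  0.87  2.17  1.61  1.21  1.68] elbow/wrist z 641
```

>>> servo_tool(motion="0.5 -0.01 0 0.07 0 0 0; 0.5 -0.01 0 0.14 0 0 0; 0.5 0 -0.005 0.158 -0.79 -0.087 0.205; 0.5 0 -0.01 0.158 -0.79 -0.087 0.205; 0.5 0 -0.014 0.158 -0.79 -0.087 0.205; 0.5 0 -0.014 0.158 -0.79 -0.087 0.205; 0.5 0 -0.014 0.158 -0.79 -0.087 0.205")

```text
time_s: 18.7
tool_pos: [505.3, -194.1, 201.1]
ee_rot: [0.748, 1.581, 1.11]
force: [0.0, 0.6, -0.6]
opening: 42.8
finger_force: 0.0
```

>>> servo_tool(motion="0.5 0 0 0 -0.79 -0.087 0.205; 0.5 0 0 0 -0.79 -0.087 0.205; 0.5 0 0 0 -0.79 -0.087 0.205; 0.5 0 0 0 -0.79 -0.087 0.205; 0.5 0 0 0 -0.79 -0.087 0.205")

```text
time_s: 19.12
tool_pos: [505.0, -193.8, 200.7]
ee_rot: [0.384, 1.745, 0.844]
force: [0.5, -0.0, -0.3]
opening: 42.6
finger_force: 0.0
```

>>> servo_tool(motion="0.5 0 0 0 -0.79 -0.087 0.205; 0.5 0 0 0 -0.79 -0.087 0.205; 0.5 0 0 0 -0.79 -0.087 0.205; 0.5 0 0 0 -0.79 -0.087 0.205; 0.5 0 0 0 -0.79 -0.087 0.205")

```text
time_s: 19.53
tool_pos: [504.9, -193.7, 200.6]
ee_rot: [0.015, 1.851, 0.555]
force: [0.3, 0.1, 0.4]
opening: 42.7
finger_force: 0.0
```

```bash
python3 - <<'E'
from g import *
rec();go(.37,.35)
E
```

```text
19.5333 q [-1.227  0.764  2.194  1.483  1.339  2.162] p [ 504.9 -193.7  200.6] r [0.015 1.851 0.555] F [0.3 0.1 0.4] open 42.7
left units [-0.792 -0.09   0.204] tool x,y,z [[-0.32, -0.12, -0.94], [-0.36, 0.93, -0.0], [0.88, 0.34, -0.34]]
```

>>> servo_tool(motion="0.5 0 0 0 -0.79 -0.09 0.204; 0.5 0 0 0 -0.79 -0.09 0.204; 0.5 0.02 0 0 -0.79 -0.09 0.204; 0.5 0.05 0 0 -0.79 -0.09 0.204; 0.5 0.05 0 -0.07 -0.79 -0.09 0.204; 0.5 0.05 0 -0.13 -0.79 -0.09 0.204; 0.5 0.05 0 -0.154 -0.79 -0.09 0.204; 0.5 0.05 0 -0.154 -0.79 -0.09 0.204; 0.5 0.05 0 -0.154 -0.79 -0.09 0.204")

```text
time_s: 20.28
tool_pos: [529.6, -193.6, 122.8]
ee_rot: [-0.351, 1.896, 0.252]
force: [-0.2, -0.1, 0.8]
opening: 42.8
finger_force: 0.0
```

```bash
python3 - <<'E'
from g import *
rec();s,R,l,T=go(.37,.35)
im=arm.get_image('side')
cv2.imwrite('pics/s8.png',cv2.resize(im[190:340,260:460,::-1],None,fx=4,fy=4))
print("lowest corners",[(s["tool_pos"]+R@[11,y,-28]).round(1).tolist() for y in(-21,21)])
E
```

```text
20.2833 q [-1.136  0.871  2.172  1.599  1.217  1.68 ] p [ 529.6 -193.6  122.8] r [-0.351  1.896  0.252] F [-0.2 -0.1  0.8] open 42.8
left units [-0.009 -0.003  0.002] tool x,y,z [[-0.32, -0.12, -0.94], [-0.36, 0.93, -0.0], [0.88, 0.34, -0.34]]
lowest corners [[509.1, -224.1, 122.0], [494.0, -184.9, 122.1]]
```

View pics/s8.png

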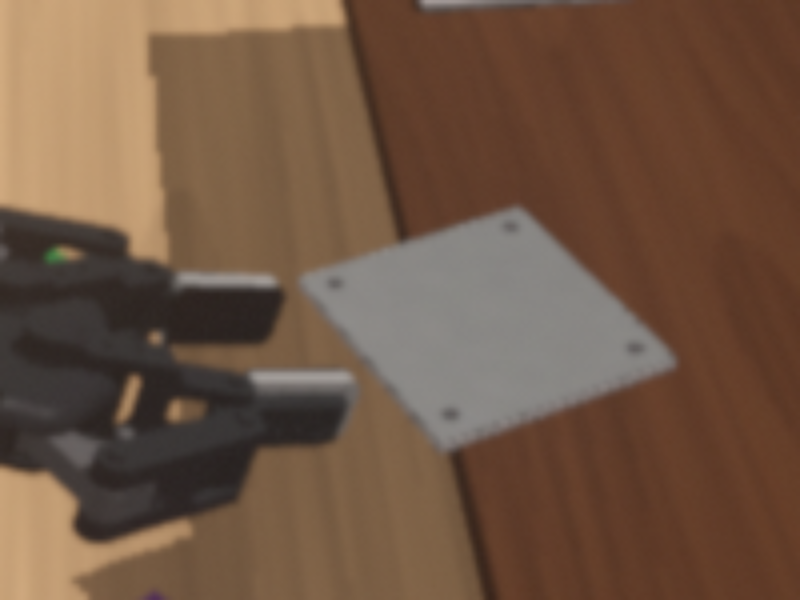

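The grey face is up, with plate corners at crop (300,280), (520,205), (675,360), (445,450). Both tips face its front edge with about a 15 mm gap. Push in.

>>> servo_tool(motion="0.5 0.012 0.005 0 0 0 0; 0.5 0.024 0.009 0 0 0 0; 0.5 0.036 0.014 0 0 0 0; 0.5 0.048 0.019 0 0 0 0; 0.5 0.06 0.023 0 0 0 0; 0.5 0.07 0.027 0 0 0 0; 0.5 0.08 0.031 0 0 0 0; 0.5 0.08 0.031 0 0 0 0")

```text
time_s: 21.0
tool_pos: [570.8, -178.1, 123.9]
ee_rot: [-0.358, 1.895, 0.246]
force: [0.7, 0.2, 4.6]
opening: 42.6
finger_force: 2.0
```

```bash
cat >> g.py <<'E'
def quad(save=None):
    im=arm.get_image('side');h=cv2.cvtColor(im,cv2.COLOR_RGB2HSV)
    m=((h[...,1]<25)&(h[...,2]>115)).astype(np.uint8);m[:200]=0;m[330:]=0;m[:,:330]=0;m[:,530:]=0
    m=cv2.morphologyEx(m,cv2.MORPH_OPEN,np.ones((5,5)));n,l,st,_=cv2.connectedComponentsWithStats(m);k=1+st[1:,4].argmax()
    ct=max(cv2.findContours((l==k).astype(np.uint8),0,1)[0],key=cv2.contourArea)
    b=cv2.approxPolyDP(cv2.convexHull(ct),5,True)[:,0];w=onplane("side",b,125);print(st[k],b.tolist(),w.round(1).tolist(),"mean",w.mean(0).round(1),"shelf x ~",(w.mean(0)[0]-544).round(1))
    if save: cv2.imwrite(save,im[:,:,::-1])
E
python3 - <<'E'
from g import *
rec();quad()
E
```

```text
21.0 q [-1.022  0.863  2.141  1.698  1.2    1.713] p [ 570.8 -178.1  123.9] r [-0.358  1.895  0.246] F [0.7 0.2 4.6] open 42.6
[ 358  241   80   55 2630] [[437, 272], [382, 295], [358, 265], [363, 250], [397, 241]] [[633.3, -191.6], [557.1, -228.5], [536.2, -168.7], [547.0, -137.3], [596.0, -121.0]] mean [ 573.9 -169.4] shelf x ~ 29.9
```

>>> servo_tool(motion="0.5 0.01 0.004 0 0 0 0; 0.5 0.02 0.008 0 0 0 0; 0.5 0.03 0.012 0 0 0 0; 0.5 0.04 0.016 0 0 0 0; 0.5 0.05 0.02 0 0 0 0; 0.5 0.058 0.023 0 0 0 0; 0.5 0.058 0.023 0 0 0 0")

```text
time_s: 21.63
tool_pos: [599.6, -166.8, 123.9]
ee_rot: [-0.358, 1.895, 0.246]
force: [0.4, -0.3, 5.9]
opening: 42.5
finger_force: 2.7
```

```bash
python3 - <<'E'
from g import *
rec();quad()
E
```

```text
21.6333 q [-0.945  0.859  2.113  1.762  1.184  1.745] p [ 599.6 -166.8  123.9] r [-0.358  1.895  0.246] F [ 0.4 -0.3  5.9] open 42.5
[ 379  236   79   53 2491] [[379, 258], [386, 243], [424, 237], [457, 271], [404, 288]] [[565.4, -156.5], [580.3, -124.3], [634.8, -115.0], [658.9, -191.9], [585.8, -218.3]] mean [ 605.  -161.2] shelf x ~ 61.0
```

>>> servo_tool(motion="0.5 -0.01 -0.004 0.002 0 0 0; 0.5 -0.04 -0.016 0.006 0 0 0; 0.5 -0.09 -0.035 0.02 0 0 0; 0.5 -0.15 -0.058 0.07 0 0 0; 0.5 -0.2 -0.077 0.12 0 0 0; 0.5 -0.22 -0.085 0.15 0 0 0; 0.5 -0.22 -0.085 0.15 0 0 0; 0.5 -0.22 -0.085 0.15 0 0 0")

```text
time_s: 22.35
tool_pos: [488.5, -210.7, 198.8]
ee_rot: [-0.357, 1.896, 0.243]
force: [0.0, 0.4, -0.6]
opening: 43.0
finger_force: 0.0
```

```bash
python3 - <<'E'
from g import *
rec();quad()
im=arm.get_image('top');h=cv2.cvtColor(im,cv2.COLOR_RGB2HSV)
s=arm.get_image('side');M=P("side")
plate((160,205,350,430))   # narrow plate, side view
b=np.float64([[361,177],[364,191],[419,189]]);print("narrow at start",onplane("side",b,125).round(1).tolist())
E
```

```text
22.35 q [-1.255  0.668  2.176  1.416  1.251  1.879] p [ 488.5 -210.7  198.8] r [-0.357  1.896  0.243] F [ 0.   0.4 -0.6] open 43.0
[ 373  236   85   53 2721] [[373, 252], [424, 237], [457, 271], [404, 288]] [[559.6, -142.9], [634.8, -115.0], [658.9, -191.9], [585.8, -218.3]] mean [ 609.8 -167. ] shelf x ~ 65.8
[361 174  57  19 871] [[361, 177], [366, 192], [417, 188]] [[571.7, 61.8], [572.9, 13.1], [655.1, 18.1]]
narrow at start [[571.7, 61.8], [570.2, 16.4], [657.5, 14.7]]
```

The grey plate is fully visible and consistent with lying flat. Its centre is about 66 mm behind the edge and its nearest corner about 16 mm behind. The narrow plate hasn't moved and the robot is clear.

```bash
python3 -c "
from bench import arm
print(arm.sign_off())"
```

```text
the job is handed in; nothing more can be done
None
```

I handed the job in: the wide plate is turned over, painted side up and wholly on the shelf, its centre about 66 mm behind the front edge by the side camera; the narrow plate did not move visibly, the robot was clear, the clock read about 22 s, and sign-off returned no verdict.

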